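Sort the marble carver's tools into their trays

TASK

Put the carver's tools away: lay both chisels flat, side by side and lengthwise, in the long shallow steel tray, one diamond cup wheel flat in each bay of the two-bay plywood box, and the splitting wedge lying down in the small deep dark-grey box. Set each one down rather than dropping it, since the points and the diamond rims chip, and leave the plaster model standing where it is.

Things in the scene. Friction and masses are not known exactly. Their poses are not given: they have to be found in the camera images.
- point_chisel_center (a point): Point chisel for marble, plain dark steel, lying flat: a straight bar 14 mm square in section (edges rounded) that ends in a bright tapered point; 150 mm long overall, about 220 g. This point is half-way along its length and half-way up (7 mm above what it lies on), on the square bar. Its x axis runs along the chisel towards the point, z up. The square bar reaches from 73 mm behind this point to 35 mm ahead of it.
- tooth_chisel_center (a point): Tooth (claw) chisel for marble, plain dark steel, lying flat: the same 14 mm square bar, ending in a bright flared blade 28 mm wide and 6 mm thick with four teeth; 150 mm long overall, about 220 g. This point is half-way along its length and half-way up (7 mm above what it lies on), on the square bar. Its x axis runs along the chisel towards the teeth, z up. The square bar reaches from 73 mm behind this point to 35 mm ahead of it.
- large_wheel_center (a point): The larger diamond cup wheel, a steel disc 62 mm in diameter and 26 mm high, lying flat with its rim down and its hub (with a dark bore) up; the straight side of the rim is 16 mm high, above it the body tapers to the hub. About 200 g. This point is on its axis, half-way up (13 mm above what it lies on); z along the axis, up.
- small_wheel_center (a point): The smaller diamond cup wheel, of the same make but 50 mm in diameter and 22 mm high (straight side of the rim 13 mm high), lying flat with its rim down and its hub up. About 130 g. This point is on its axis, half-way up (11 mm above what it lies on); z along the axis, up.
- wedge_center (a point): Steel splitting wedge lying on its side, so that its taper shows from above: 100 mm long, 24 mm high, 10 mm wide at the thin end and 26 mm at the thick end with a thin bright striking face on it, 18 mm wide at the middle. About 280 g. This point is half-way along and half-way up (12 mm above what it lies on); x along the wedge towards the thin end, z up. The two tapered sides are upright and can be gripped.
- chisel_tray: The chisel tray: long, shallow, undivided bright sheet-steel tray with a wire lug at each end, fixed to the bench. 124 mm (its x) by 190 mm (its y, the long way) outside, 22 mm high, walls and floor 3 mm; inside 118 by 184 mm. Origin at the centre of its underside on the bench; z up.
- wheel_box: The wheel box: low plywood box with one cross wall that makes two equal bays, fixed to the bench. 124 mm (its x) by 198 mm (its y) outside, 32 mm high, walls, cross wall and floor 6 mm, cross wall 28 mm high; each bay is 112 mm (x) by 90 mm (y) inside, with its centre 48 mm to either side of the origin along y. Origin at the centre of its underside on the bench; z up.
- wedge_box: The wedge box: the deepest and shortest of the three, a nearly square dark grey painted steel box with no divider, fixed to the bench. 122 mm (its x) by 134 mm (its y) outside, 45 mm high, walls and floor 3 mm; inside 116 by 128 mm. Origin at the centre of its underside on the bench; z up.
- model_center (a point): White plaster model of a baluster, standing upright and loose at the left side of the bench, 108 mm tall and 60 mm in diameter at the foot; not part of the sorting. This point is on its axis, half-way up (54 mm above the bench).
Not all that is in view belongs to the job. What is shaped like the part that bears large_wheel_center but green is not meant.

How it is judged:
At the end, for the whole second after the job is handed in: Both chisels level (0.1 rad) on the floor of the long tray, within 0.35 rad of its long way, either way round; one wheel flat (0.1 rad) on the floor of each bay; the wedge level (0.12 rad) on the floor of its box, any direction; all released and at rest; the plaster model upright (x of point_chisel_center in the frame of chisel_tray between -0.054 and 0.054 m and y of point_chisel_center in the frame of chisel_tray between -0.024 and 0.024 m and z of point_chisel_center in the frame of chisel_tray between 0.004 and 0.016 m and angle between point_chisel_center's own x axis and vertical between 1.47 and 1.67 rad and angle between the x axis of each of point_chisel_center, tooth_chisel_center and the y axis of chisel_tray, either way round below 0.35 rad and linear speed of each of point_chisel, tooth_chisel, wedge below 0.02 m/s and angular speed of each of point_chisel, tooth_chisel, wedge below 0.2 rad/s and contact force between the fingers and point_chisel below 0.1 N and x of tooth_chisel_center in the frame of chisel_tray between -0.054 and 0.054 m and y of tooth_chisel_center in the frame of chisel_tray between -0.024 and 0.024 m and z of tooth_chisel_center in the frame of chisel_tray between 0.004 and 0.016 m and angle between tooth_chisel_center's own x axis and vertical between 1.47 and 1.67 rad and contact force between the fingers and tooth_chisel below 0.1 N and ((x of large_wheel_center in the frame of wheel_box between -0.032 and 0.032 m and y of large_wheel_center in the frame of wheel_box between 0.025 and 0.071 m and z of large_wheel_center in the frame of wheel_box between 0.015 and 0.023 m and angle between each of large_wheel_center, small_wheel_center's own z axis and vertical below 0.1 rad and linear speed of each of large_wheel, small_wheel below 0.02 m/s and angular speed of each of large_wheel, small_wheel below 0.2 rad/s and contact force between the fingers and large_wheel below 0.1 N and x of small_wheel_center in the frame of wheel_box between -0.032 and 0.032 m and y of small_wheel_center in the frame of wheel_box between -0.071 and -0.025 m and z of small_wheel_center in the frame of wheel_box between 0.013 and 0.021 m and contact force between the fingers and small_wheel below 0.1 N) or (x of large_wheel_center in the frame of wheel_box between -0.032 and 0.032 m and y of large_wheel_center in the frame of wheel_box between -0.071 and -0.025 m and z of large_wheel_center in the frame of wheel_box between 0.015 and 0.023 m and angle between each of large_wheel_center, small_wheel_center's own z axis and vertical below 0.1 rad and linear speed of each of large_wheel, small_wheel below 0.02 m/s and angular speed of each of large_wheel, small_wheel below 0.2 rad/s and contact force between the fingers and large_wheel below 0.1 N and x of small_wheel_center in the frame of wheel_box between -0.032 and 0.032 m and y of small_wheel_center in the frame of wheel_box between 0.025 and 0.071 m and z of small_wheel_center in the frame of wheel_box between 0.013 and 0.021 m and contact force between the fingers and small_wheel below 0.1 N)) and x of wedge_center in the frame of wedge_box between -0.053 and 0.053 m and y of wedge_center in the frame of wedge_box between -0.058 and 0.058 m and z of wedge_center in the frame of wedge_box between 0.007 and 0.022 m and angle between wedge_center's own x axis and vertical between 1.45 and 1.69 rad and contact force between the fingers and wedge below 0.1 N and angle between model_center's own z axis and vertical below 0.1 rad); the robot touches nothing.
It fails at once if The plaster model is shifted by more than 30 mm or tipped (distance of model_center from where it was at the start of the episode above 0.03 m or angle between model_center's own z axis and vertical above 0.3 rad).
It fails at once if A tool is dropped or thrown (moves faster than 0.9 m/s out of the fingers, a fall of about 4 cm) ((linear speed of point_chisel above 0.9 m/s and contact force between the fingers and point_chisel below 0.1 N) or (linear speed of tooth_chisel above 0.9 m/s and contact force between the fingers and tooth_chisel below 0.1 N) or (linear speed of large_wheel above 0.9 m/s and contact force between the fingers and large_wheel below 0.1 N) or (linear speed of small_wheel above 0.9 m/s and contact force between the fingers and small_wheel below 0.1 N) or (linear speed of wedge above 0.9 m/s and contact force between the fingers and wedge below 0.1 N)).
It also fails if it takes over 118 s, if anything falls off the work surface, if the arm or the gripper's body presses on something with over 40 N, if the wrist force passes 120 N, or if a joint passes its speed limit or range.

ROBOT

A 7-joint arm with a two-finger parallel gripper is mounted at the origin on the work surface. World frame = base frame: x ahead of the robot, y to its left, z up, the work surface at z = 0. Lengths are in m, angles in rad, forces in N, time in s.
With the tool pointing down it reaches from about 0.425 to 0.95 m from the base axis. Payload 4.7 kg.
Tool frame: the origin (TCP) lies on the centre line of the jaws, within the pads' length; the fingertips stand robot.nose_length ahead of it and the grasp point (between the pads) lies 8 mm behind it (robot.nose_length is the distance from the TCP to the fingertips, in m); z points along the fingers, x is the direction in which the jaws open and shut, and the axes are right-handed (so a half turn about z gives the same grasp; the last joint's range is limited). The gripper opens to 85 mm and grips with 20 to 120 N. Pads are 22 mm wide; open, the fingers measure 114 mm over their backs; the gripper's body (76 mm by 85 mm) begins 54 mm behind the grasp point. The pads swing forward as they close: fully open they stand 13 mm farther back than shut.
Start: joints at [-1.155, 0.469, -0.049, 1.532, 0.024, 1.141, -0.082], TCP at [0.29, 0.609, 0.242] pointing down, gripper open.
Joint ranges: [-2.59, 2.59], [-0.33, 1.99], [-1.39, 1.29], [0.1, 2.45], [-1.04, 4.18], [0.21, 1.99], [-2.66, 2.66]. Speed limits (rad/s): [2.57, 2.57, 3.14, 3.14, 3.14, 3.14, 3.14].

INTERFACE

Orientations are given as [roll, pitch, yaw] about the fixed x, y, z axes, in that order (R = Rz(yaw) Ry(pitch) Rx(roll)).
In Python, from plant import robot gives the robot as it stands. Calls block until the motion is done:
- robot.goto(position, orientation): joint-space move of the TCP to a pose.
- robot.move_straight(position, vel=0.15, attitude=None, contact_N=None): straight line of the TCP; attitude=None keeps the orientation; vel is the mean speed in m/s. With contact_N (N) it stops when the force on the tool has changed by that much, and returns True; else False.
- robot.move_joints(angles): joint-space move.
- robot.grip(opening, strength=None): opening from 0.0 (shut) to 1.0 (fully open); strength is the grip in N (None keeps the last); returns when the fingers have stopped.
- robot.sleep(seconds).
- robot.inverse_kinematics(position, orientation): joint angles nearest the present ones, or None.
- robot.sense(): the state.
- robot.grab_frame(name): name is "scene" or "top" or "wrist"; returns a dict with "image" (384x512x3 uint8, red, green, blue), "range_z" (384x512 float32, m along the optical axis (not along the pixel's ray), 0 where there is no reading), "fx", "fy", "cx", "cy" (pixels), "dist_coeffs" ([k1, k2, p1, p2, k3] as OpenCV has them; the pictures are not rectified), "R" (3x3) and "t" (3): a world point X has camera coordinates R X + t. Camera axes: x right, y down, z forward; pixel columns grow to the right and rows downward; lengths in m; the calibration is good to about 2 mm. A picture is of the moment at which its call begins.
A pose or a line that the arm cannot do raises robot.IKError and nothing moves.
- robot.close_job(): hands the job in, once; it reports no verdict.
The state is a dict: "t": time; "joint_pos": joint angles; "joint_velocities": joint speeds; "effort": joint torques, N m; "tcp_pos": TCP position; "tcp_rot": TCP orientation; "wrist_force": force on the tool from outside, world axes, zero at the start; "torque": the same for the moment, N m; "opening": opening from 0.0 (shut) to 1.0 (fully open).
Only numpy, scipy, OpenCV 4.12 (cv2) and the standard library are available. Lean on these libraries where they do the work, as an engineer would, in place of code of your own. Each camera call takes 0.05 s, during which the arm holds its last target. There are 200 camera calls.

## Working session

There is one attempt and no reset: what is moved stays moved. The work goes in short steps, each a Python script; the robot and the scene stay as the last script left them, time stands still between calls to the robot, and variables do not carry over. Pictures are saved under pics/ and viewed, about 12 in all and at most 16, crops included, and the job is handed in when it is done.

```bash
ls && mkdir -p pics && python3 - <<'E'
from plant import robot
import cv2,numpy as np
print(robot.nose_length, robot.sense())
for n in("top","scene"):
    f=robot.grab_frame(n); np.savez(n+"0.npz",**f)
    cv2.imwrite(f"pics/{n}0.png",cv2.resize(f["image"][:,:,::-1],(800,600)))
    print(n,f["fx"],f["fy"],f["cx"],f["cy"],f["dist_coeffs"],f["R"],f["t"])
E
```

```text
pics
0.011 {'t': 0.0, 'joint_pos': array([-1.15491417,  0.46947058, -0.04861207,  1.53369798,  0.02411331,
        1.14100656, -0.08231093]), 'joint_velocities': array([ 4.70762757e-04, -4.03935641e-04, -1.37663185e-04, -5.86133798e-04,
        2.17246208e-04, -1.33152549e-03,  8.54862284e-05]), 'effort': array([ 3.53075052e-05, -5.10305464e+01, -4.70408541e-02, -2.37720412e+01,
        1.04763365e-02,  7.44233112e-03, -2.17980599e-06]), 'tcp_pos': array([0.29016589, 0.6088204 , 0.2412401 ]), 'tcp_rot': array([3.14151446e+00, 1.99465749e-03, 1.12605572e+00]), 'wrist_force': array([0.11794165, 0.27405371, 0.70339314]), 'torque': array([0.02146281, 0.07450493, 0.02297058]), 'opening': 1.0013105594219698}
top 398.2370226947875 398.2370226947875 254.80688735380826 188.00149057139828 [-0.05466888  0.          0.          0.          0.        ] [[-5.21990037e-04 -9.99962967e-01 -8.59018290e-03]
 [-9.93458610e-01  1.49948327e-03 -1.14182929e-01]
 [ 1.14191581e-01  8.47438882e-03 -9.93422603e-01]] [0.11581429 0.4599674  1.07613547]
scene 472.29731658521365 472.29731658521365 256.8582757017506 192.45816775313918 [-0.12592949  0.          0.          0.          0.        ] [[ 0.82440594  0.56566766  0.01936345]
 [ 0.33916641 -0.46633525 -0.81700525]
 [-0.45312359  0.68011142 -0.57630502]] [-0.45390799 -0.05148552  1.46699149]
```

View pics/top0.png

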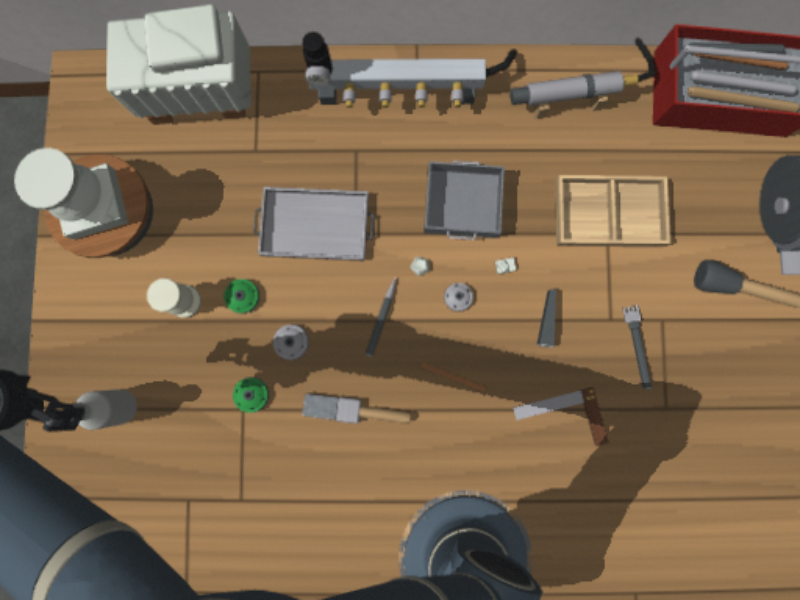

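View pics/scene0.png

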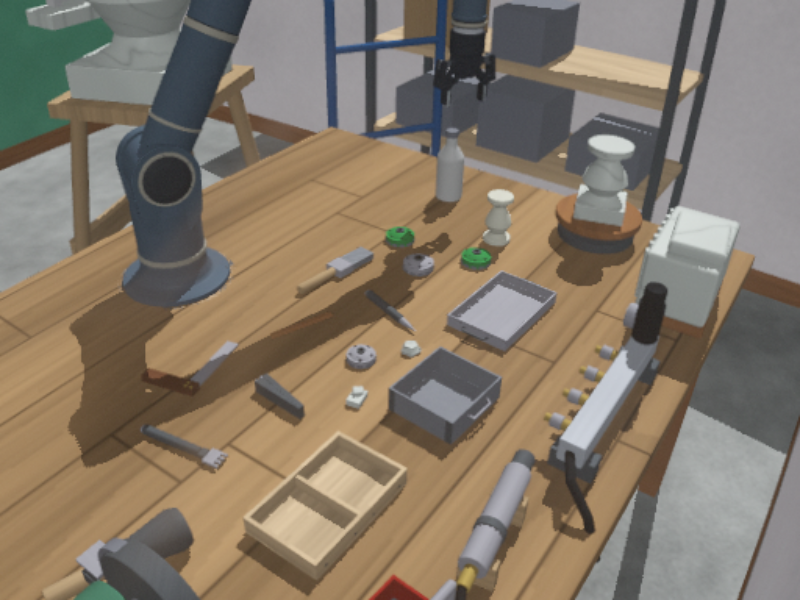

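The pictures show these things (800x600 pixels in top0):
- **Boxes:** steel tray at (315,223), dark wedge box at (465,200), two-bay box at (613,210).
- **Wheels:** the grey ones are at (290,342), which looks larger, and (459,296), which looks smaller. The green ones at (241,295) and (250,395) are decoys.
- **Tools:** point chisel at (381,316), wedge at (548,318), tooth chisel at (638,345).
- **Model:** the baluster at (170,297). The bigger one on the turntable at (50,180) is not it.
- **Other items:** the tool at (355,408) has a wooden handle, so it isn't one of the chisels.

Next I'll measure positions.

```bash
cat > vis.py <<'E'
import numpy as np,cv2
def KD(f): return np.array([[f["fx"],0,f["cx"]],[0,f["fy"],f["cy"]],[0,0,1.]]),np.array(f["dist_coeffs"],float)
def rays(f,px):
    K,D=KD(f); u=cv2.undistortPoints(np.asarray(px,float).reshape(-1,1,2),K,D)[:,0]
    return np.c_[u,np.ones(len(u))]
def plane(f,px,z):
    R,t=np.array(f["R"]),np.array(f["t"]); d=rays(f,px)@R; c=-R.T@t
    return c+d*((z-c[2])/d[:,2])[:,None]
def cloud(f):
    h,w=f["range_z"].shape; v,u=np.mgrid[:h,:w]
    d=rays(f,np.c_[u.ravel(),v.ravel()])*f["range_z"].reshape(-1,1)
    return ((d-np.array(f["t"]))@np.array(f["R"])).reshape(h,w,3)
def blob(m,c):  # component of mask m nearest pixel c
    n,l,s,ce=cv2.connectedComponentsWithStats(m.astype(np.uint8))
    ok=[i for i in range(1,n) if s[i,4]>30]
    ys,xs=np.nonzero(np.isin(l,ok)); i=np.argmin((xs-c[0])**2+(ys-c[1])**2)
    return l==l[ys[i],xs[i]]
def nonwood(f):
    hsv=cv2.cvtColor(f["image"],cv2.COLOR_RGB2HSV); return hsv[...,1]<75
def rect(f,m,z):
    v,u=np.nonzero(m); P=plane(f,np.c_[u,v],z)[:,:2]
    return cv2.minAreaRect((P*1000).astype(np.float32)),P
E
cat > m1.py <<'E'
from vis import *
f=dict(np.load("top0.npz")); C=cloud(f); nw=nonwood(f)
s=.64
items=dict(point=((381,316),.012),tooth=((638,345),.012),large=((290,342),.02),small=((459,296),.018),wedge=((548,318),.024),tray=((315,223),.022),wbox=((465,200),.045),model=((170,297),.1))
for k,(c,z) in items.items():
    m=blob(nw,(c[0]*s,c[1]*s)); r,P=rect(f,m,z); p=C[m]
    print(k,m.sum(),"rect",np.round(r[0],1),np.round(r[1],1),round(r[2],1),"cent",P.mean(0).round(4),"z",np.percentile(p[:,2],[5,50,95]).round(4))
# boxes from depth: pixels at rim height
for k,c,z in(("tray",(315,223),.022),("wedgebox",(465,200),.045),("wheelbox",(613,210),.032)):
    u,v=int(c[0]*s),int(c[1]*s); w=np.zeros(nw.shape,bool); w[v-40:v+40,u-55:u+55]=1
    for lo in(z-.008,z-.012):
        m=w&(C[...,2]>lo)&(C[...,2]<z+.006)
        r=cv2.minAreaRect((C[m][:,:2]*1000).astype(np.float32)); print(k,lo,m.sum(),[np.round(x,1) for x in r])
print("bench z",np.round(C[250,200:300:20,2],4))
E
python3 m1.py
```

```text
point 256 rect [421.5 145.6] [ 15.1 149.7] 71.8 cent [0.4155 0.1476] z [-0.0006  0.0125  0.0166]
tooth 358 rect [ 365.  -313.6] [150.9  28.6] 9.2 cent [ 0.3721 -0.313 ] z [0.004  0.0122 0.0168]
large 435 rect [376.1 307.6] [63.4 62.3] 45.6 cent [0.3756 0.3072] z [0.0002 0.0186 0.0256]
small 276 rect [456.8   8.8] [50.3 47.7] 89.9 cent [0.4566 0.0087] z [-0.0013  0.0152  0.0217]
wedge 313 rect [ 418.  -148.1] [ 28.3 103.2] 84.6 cent [ 0.4119 -0.1496] z [0.0028 0.0229 0.027 ]
tray 3116 rect [590.8 268.6] [217.3 128.2] 87.0 cent [0.5904 0.2691] z [-0.0014  0.0026  0.023 ]
wbox 2351 rect [626.9  -1.5] [138.2 143.3] 86.7 cent [ 0.6268 -0.0017] z [-0.0008  0.0035  0.0447]
model 651 rect [445.8 490.7] [93.5 56. ] 72.9 cent [0.4462 0.4909] z [0.0008 0.103  0.1097]
tray 0.013999999999999999 459 [array([564.7, 286.6]), array([246.4, 178.7]), np.float64(87.1)]
tray 0.009999999999999998 533 [array([569.5, 272. ]), array([176.1, 291.1]), np.float64(0.1)]
wedgebox 0.037 274 [array([631.2,  -1.6]), array([136. , 124.6]), np.float64(85.8)]
wedgebox 0.033 332 [array([631.2,  -1.5]), array([136.1, 124.6]), np.float64(85.8)]
wheelbox 0.024 702 [array([ 613.8, -272.4]), array([200.4, 128.2]), np.float64(89.9)]
wheelbox 0.02 832 [array([ 613.8, -272.4]), array([200.4, 128.2]), np.float64(89.9)]
bench z [-0.0008  0.0023  0.001   0.0005 -0.0018]
```

The measured sizes match the given ones: large wheel 63 mm, small wheel 49 mm, bars 150 mm, wedge 103×28 mm, boxes within a few mm. I'll move above the large wheel and confirm it with the wrist camera.

```bash
cat > arm.py <<'E'
import numpy as np,cv2
from plant import robot
from vis import *
pi=np.pi
def best(p,yaw):
    q0=robot.sense()["joint_pos"]; o=[]
    for k in(-1,0,1,2):
        y=(yaw+k*pi+pi)%(2*pi)-pi
        q=robot.inverse_kinematics(list(p),[pi,0,y])
        if q is not None and abs(q[6])<2.6: o.append((np.abs(np.array(q)-q0).max(),y))
    return min(o)[1]
def go(p,yaw_deg):
    y=best(p,np.radians(yaw_deg)); robot.goto(list(p),[pi,0,y]); return y
def st(): 
    s=robot.sense(); return "t %.1f tcp %s F %s op %.3f"%(s["t"],np.round(s["tcp_pos"],4),np.round(s["wrist_force"],1),s["opening"])
def wrist(name,save=True):
    f=robot.grab_frame("wrist"); np.savez(name+".npz",**f)
    if save: cv2.imwrite(f"pics/{name}.png",f["image"][:,:,::-1])
    return f
E
python3 - <<'E'
from arm import *
print(st()); go((.376,.3075,.2),0); print(st(),robot.sense()["joint_pos"].round(2)); wrist("w_large")
E
```

```text
t 0.1 tcp [0.2902 0.6089 0.2414] F [ 0.  -0.6  0.3] op 0.997
t 1.3 tcp [0.376  0.3092 0.2004] F [-0.8 -1.2  0. ] op 0.997 [-0.99  0.21  0.25  2.03 -0.06  0.91 -0.7 ]
```

View pics/w_large.png

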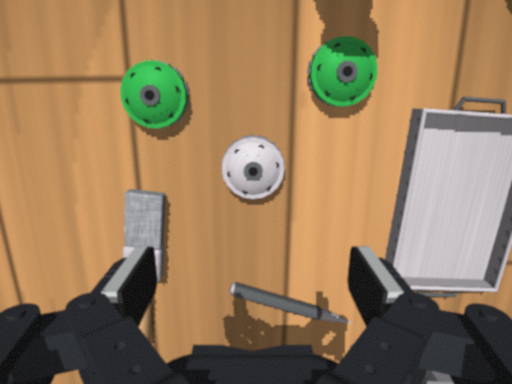

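The wrist view shows the grey wheel at (253,168) as the only uncoloured one; the green decoys are at (153,95) and (343,72). The point chisel is at (288,302) and the tray at (455,200). I'll refine the positions from this view and write the pick routine.

```bash
cat > m2.py <<'E'
from vis import *
f=dict(np.load("w_large.npz")); C=cloud(f); nw=nonwood(f)
for k,c,z in(("large",(253,168),.016),("point",(288,302),.012),("tray",(455,200),.022)):
    m=blob(nw,c); r,P=rect(f,m,z); print(k,m.sum(),[np.round(x,1) for x in r],np.percentile(C[m][:,2],[5,50,95]).round(4))
P=plane(f,[(253,171)],.026); print("bore",P)
E
python3 m2.py
```

```text
large 3240 [array([376.2, 311.6]), array([62.1, 64.2]), np.float64(0.1)] [0.0062 0.0186 0.0252]
point 1465 [array([420.8, 150.8]), array([ 17.9, 147. ]), np.float64(71.7)] [0.0054 0.0123 0.0141]
tray 57683 [array([382.1, 209.3]), array([344. , 643.4]), np.float64(89.9)] [0.002  0.2426 0.276 ]
bore [[0.37655982 0.31080537 0.026     ]]
```

The wrist and top views differ by 4 mm in y, possibly because the arm was still settling. I'll look again once it has settled and is lower.

```bash
python3 - <<'E'
from arm import *
robot.sleep(.5); print(st())
def m(f,c,z):
    b=blob(nonwood(f),c); r,P=rect(f,b,z); print([np.round(x,1) for x in r], P.mean(0).round(4))
f=wrist("w_l2"); m(f,(253,171),.016)
go((.376,.3095,.13),0); robot.sleep(.4); print(st())
f=wrist("w_l3"); px=None
K,D=KD(f); p=cv2.projectPoints(np.array([[.376,.3095,.02]]),cv2.Rodrigues(f["R"])[0],f["t"],K,D)[0].ravel(); print(p); m(f,p,.016)
E
```

```text
t 1.9 tcp [0.376  0.3076 0.1999] F [0.8 0.3 0.6] op 1.002
[array([376.1, 311.8]), array([64. , 61.9]), np.float64(90.0)] [0.3763 0.3121]
t 2.7 tcp [0.3764 0.3099 0.1309] F [-0.7  0.2  0.3] op 1.002
[252.13262053 192.4067052 ]
[array([376.4, 312.2]), array([64.9, 61.7]), np.float64(88.1)] [0.3762 0.3127]
```

```bash
cat >> arm.py <<'E'
def pick(x,y,ztcp,yaw,strength=50):
    robot.grip(1.0,strength); go((x,y,.09),yaw); robot.sleep(.2)
    robot.move_straight([x,y,ztcp],vel=.1,contact_N=15) and print("contact",st())
    robot.grip(0.0,strength); print("gripped",st())
    robot.move_straight([x,y,.15],vel=.2); print("lifted",st())
E
python3 - <<'E'
from arm import *
pick(.3763,.310,.010,90)
go((.614,-.224,.17),-30); robot.sleep(.4); print(st()); wrist("w_box1")
E
```

```text
gripped t 5.7 tcp [0.3766 0.3103 0.0111] F [-0.7 -1.4  7.1] op 0.700
lifted t 6.5 tcp [0.3754 0.3095 0.1491] F [-0.2  0.2 -2.4] op 0.700
t 9.0 tcp [ 0.6141 -0.2237  0.1701] F [-0.6  0.  -1.8] op 0.702
```

View pics/w_box1.png

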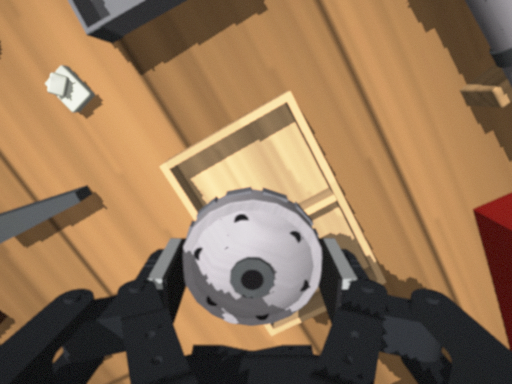

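The wheel is held level and centred in the fingers. The wheel box's outer rim corners are at about (163,167) and (291,93), the near corner is at (270,333), and the cross wall meets the side wall at (328,201).

```bash
python3 - <<'E'
from vis import *
f=dict(np.load("w_box1.npz")); C=cloud(f)
P=plane(f,[(161,167),(291,92),(270,334),(330,201)],.032); print(P.round(4))
print(np.linalg.norm(P[0]-P[1]),P[:2].mean(0))
m=(abs(C[...,2]-.031)<.004); m[:, :120]=0; m[:,400:]=0; p=C[m]; r=cv2.minAreaRect((p[:,:2]*1000).astype(np.float32)); print(m.sum(),r)
E
```

```text
[[ 0.5539 -0.1738  0.032 ]
 [ 0.6768 -0.1751  0.032 ]
 [ 0.5509 -0.3675  0.032 ]
 [ 0.6634 -0.2718  0.032 ]]
0.12287888667928838 [ 0.61532974 -0.17445356  0.032     ]
4049 ((614.1903686523438, -218.20465087890625), (307.11383056640625, 124.64887237548828), 89.22677612304688)
```

The box agrees with the top view to about 1 mm, so I'll place the large wheel and then pick the small one.

```bash
cat >> arm.py <<'E'
def place(x,y,ztcp,yaw,opening,hover=.15):
    go((x,y,hover),yaw); robot.sleep(.3)
    robot.move_straight([x,y,ztcp+.03],vel=.15)
    c=robot.move_straight([x,y,ztcp-.001],vel=.03,contact_N=5); print("down",c,st())
    robot.grip(opening); print("open",st())
    z=robot.sense()["tcp_pos"][2]
    robot.move_straight([x,y,z+.04],vel=.08); robot.move_straight([x,y,.15],vel=.25)
E
python3 - <<'E'
from arm import *
place(.6147,-.225,.0171,-30,.79)
go((.43,.0095,.2),90); robot.sleep(.4)
f=wrist("w_small",False); nw=nonwood(f); K,D=KD(f)
def pr(X): return cv2.projectPoints(np.array([X]),cv2.Rodrigues(f["R"])[0],f["t"],K,D)[0].ravel()
for X in((.4568,.0088,.016),(.421,.146,.012),(.416,-.148,.022)):
    p=pr(X); print(p)
    if 0<p[0]<512 and 0<p[1]<384:
        r,P=rect(f,blob(nw,p),X[2]); print(X,[np.round(x,1) for x in r])
f2=robot.grab_frame("top"); cv2.imwrite("pics/top1.png",f2["image"][:,:,::-1])
E
```

```text
down True t 11.4 tcp [ 0.6144 -0.2249  0.0171] F [-0.8  0.6  5.6] op 0.697
open t 11.7 tcp [ 0.6132 -0.2242  0.0157] F [-0.6 -0.  -0.7] op 0.790
[250.97324067 196.11072132]
(0.4568, 0.0088, 0.016) [array([455.1,   9.3]), array([49.5, 50.5]), np.float64(90.0)]
[389.04665707 160.43840802]
(0.421, 0.146, 0.012) [array([420.3, 145.1]), array([ 16.6, 147.3]), np.float64(71.1)]
[ 88.16640428 157.68515925]
(0.416, -0.148, 0.022) [array([ 418.5, -146.9]), array([ 34.8, 104.2]), np.float64(82.4)]
```

View pics/top1.png

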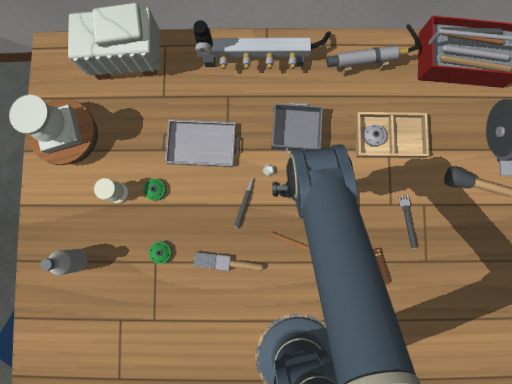

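The large wheel lies flat in the left bay at (375,135), and the model stands untouched at (111,190). Next is the small wheel, then the point chisel.

```bash
python3 - <<'E'
from arm import *
pick(.4560,.0092,.011,90)
place(.6137,-.321,.0175,-30,.67)
pick(.4151,.1472,.014,71.5,60)
print(robot.sense()["tcp_rot"])
go((.52,.266,.25),-3); robot.sleep(.4); print(st(),robot.sense()["tcp_rot"]); wrist("w_tray")
E
```

```text
gripped t 17.0 tcp [0.4563 0.0092 0.0119] F [-2.3 -0.2  7.9] op 0.568
lifted t 17.9 tcp [0.455  0.0092 0.1491] F [-0.5 -1.  -1.5] op 0.560
down True t 21.3 tcp [ 0.6134 -0.3208  0.018 ] F [-0.5  0.6  5.2] op 0.558
open t 21.5 tcp [ 0.6124 -0.3199  0.0165] F [ 0.4  1.  -0.4] op 0.665
gripped t 26.7 tcp [0.4154 0.1474 0.0144] F [-0.8  0.2  5.9] op 0.137
lifted t 27.6 tcp [0.4141 0.1468 0.149 ] F [ 0.4 -0.6 -1.7] op 0.140
[-3.14002246e+00  1.57196297e-03  1.24800602e+00]
t 29.2 tcp [0.52   0.2658 0.25  ] F [ 0.5 -0.1 -0.6] op 0.145 [-3.14147924e+00  2.09326315e-05 -5.25651209e-02]
```

View pics/w_tray.png

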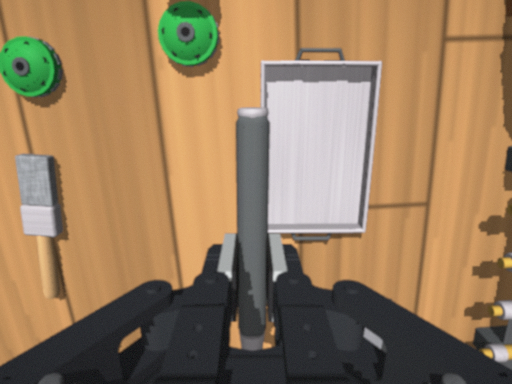

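The chisel is held straight, with its butt at (252,112) and its point at (252,342). The tray rim corners are at (262,61), (382,62) and (366,233).

```bash
python3 - <<'E'
from vis import *
f=dict(np.load("w_tray.npz"))
P=plane(f,[(262,61),(382,62),(366,233)],.022); print(P.round(4))
print(np.linalg.norm(P[0]-P[1]),np.linalg.norm(P[2]-P[1]),"centre",(P[0]+P[2])/2,"ang",np.degrees(np.arctan2(*(P[1]-P[2])[1::-1])))
E
```

```text
[[0.5352 0.3697 0.022 ]
 [0.6592 0.3631 0.022 ]
 [0.6509 0.1716 0.022 ]]
0.12415275977770232 0.19169739893246002 centre [0.59305854 0.2706583  0.022     ] ang 87.50228895256132
```

```bash
python3 - <<'E'
from arm import *
place(.6183,.2744,.0174,-2.8,.25)
go((.33,-.311,.2),99.2); robot.sleep(.4)
f=wrist("w_tooth"); nw=nonwood(f); K,D=KD(f)
for X in((.365,-.3136,.012),(.416,-.148,.022)):
    p=cv2.projectPoints(np.array([X]),cv2.Rodrigues(f["R"])[0],f["t"],K,D)[0].ravel(); print(p.round(0))
    if 0<p[0]<512 and 0<p[1]<384:
        r,P=rect(f,blob(nw,p),X[2]); print(X,[np.round(x,1) for x in r])
E
```

```text
down True t 31.9 tcp [0.618  0.2743 0.0175] F [-1.3 -0.6  4. ] op 0.144
open t 32.2 tcp [0.6165 0.2738 0.0158] F [0.3 0.  0.7] op 0.248
[261. 134.]
(0.365, -0.3136, 0.012) [array([ 365.5, -313.7]), array([148.4,  28.7]), np.float64(9.3)]
[86. 49.]
(0.416, -0.148, 0.022) [array([ 413.8, -154.3]), array([34.3, 93.9]), np.float64(82.3)]
```

View pics/w_tooth.png

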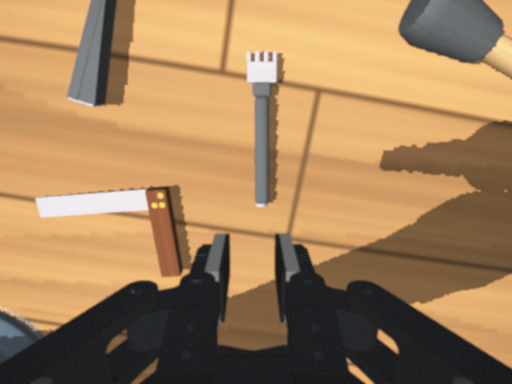

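The tooth chisel lies clear, with its teeth at (263,60) and its butt at (262,205). I'll pick and place it, then fetch the wedge.

```bash
python3 - <<'E'
from arm import *
pick(.3653,-.3137,.014,99.3,60)
place(.566,.271,.0174,-2.8,.25)
robot.grip(1.0)
pick(.4175,-.148,.015,84,70)
f=robot.grab_frame("top"); np.savez("top2.npz",**f); 
go((.55,-.0015,.25),-4.2); robot.sleep(.4); print(st()); wrist("w_wbox")
E
```

```text
gripped t 39.1 tcp [ 0.3655 -0.3139  0.0144] F [-0.9  1.2  5.8] op 0.139
lifted t 39.9 tcp [ 0.3648 -0.3127  0.149 ] F [ 0.4  0.4 -1.8] op 0.141
down True t 44.2 tcp [0.5657 0.2709 0.0174] F [-0.6 -0.5  4.8] op 0.143
open t 44.4 tcp [0.5645 0.2706 0.0161] F [ 0.3 -0.7  0.5] op 0.246
gripped t 49.8 tcp [ 0.4177 -0.1486  0.0155] F [-0.7 -0.8  4.7] op 0.207
lifted t 50.7 tcp [ 0.4167 -0.1472  0.1491] F [ 0.3 -0.6 -4.3] op 0.207
t 52.1 tcp [ 0.5498 -0.0018  0.2498] F [-0.3 -0.  -3. ] op 0.211
```

View pics/w_wbox.png

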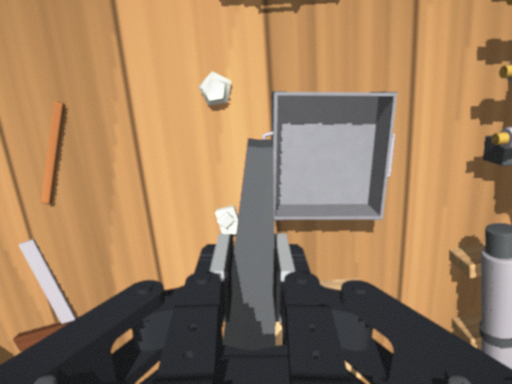

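The wedge is held with its thin end at (260,142). The box rim corners are at (275,92), (397,94), (383,219) and (273,219). I'll check the box and place the wedge.

```bash
python3 - <<'E'
from vis import *
from arm import *
f=dict(np.load("w_wbox.npz"))
P=plane(f,[(275,92),(397,94),(383,220),(273,220)],.045); print(P.round(4)); c=(P[0]+P[2])/2
print(np.linalg.norm(P[0]-P[1]),np.linalg.norm(P[2]-P[1]),"centre",c)
e=np.hypot(c[0]-.6312,c[1]+.0015); print(e)
if e<.006:
    x,y=(c[0]+.6312)/2,(c[1]-.0015)/2
    place(x,y,.0186,-4.2,.35,hover=.17)
    print(st()); robot.goto([.45,-.15,.35],[pi,0,robot.sense()["tcp_rot"][2]])
    robot.grip(1.0); robot.sleep(.5)
    for n in("top","scene"):
        f=robot.grab_frame(n); np.savez(n+"3.npz",**f); im=f["image"][:,:,::-1]
        if n=="top": im=cv2.resize(im[90:280,80:450],None,fx=2.1,fy=2.1,interpolation=cv2.INTER_CUBIC)
        else: im=cv2.resize(im,(800,600))
        cv2.imwrite(f"pics/{n}3.png",im)
    print(st())
E
```

```text
[[ 0.5772  0.0701  0.045 ]
 [ 0.6981  0.06    0.045 ]
 [ 0.689  -0.0737  0.045 ]
 [ 0.5677 -0.0644  0.045 ]]
0.12127951836460361 0.13399464418043253 centre [ 0.63313877 -0.00178744  0.045     ]
0.0019599602429538642
down True t 54.9 tcp [ 0.6319 -0.0017  0.0186] F [-0.3  0.5  5.8] op 0.203
open t 55.1 tcp [ 0.6304 -0.0012  0.017 ] F [0.5 0.2 0.4] op 0.352
t 56.3 tcp [ 0.6319 -0.0014  0.1501] F [ 0.1 -0.7 -0.7] op 0.348
t 58.7 tcp [ 0.45 -0.15  0.35] F [-1.3  0.3 -0.3] op 1.003
```

View pics/top3.png

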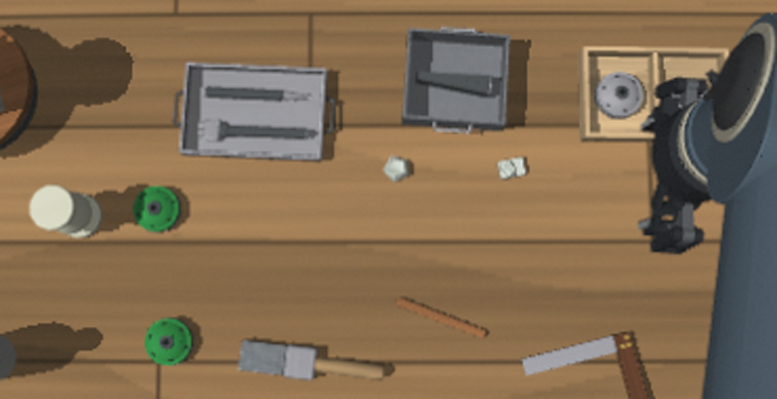

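View pics/scene3.png

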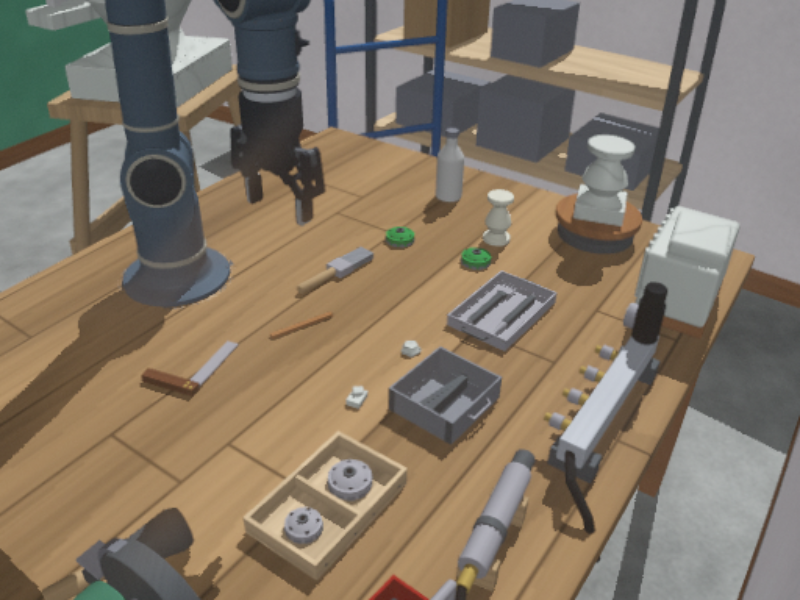

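Everything is in place. The top crop shows the chisels side by side in the tray at (258,95) and (258,131), the wedge in its box at (457,84), and the large wheel in its bay at (620,94). The scene view shows both wheels flat at (350,477) and (303,523), and the model standing at (498,218). I'll check the heights by depth before handing in.

```bash
python3 - <<'E'
from vis import *
T=np.array
def chk(fn,objs):
    f=dict(np.load(fn)); C=cloud(f).reshape(-1,3)
    for k,(c,a,L,w) in objs.items():
        d=C[:,:2]-T(c); u=T([np.cos(a),np.sin(a)]); s=d@u; t=d@T([-u[1],u[0]])
        m=(abs(s)<L)&(abs(t)<w)&(C[:,2]>0)&(C[:,2]<.06)
        if m.sum()<6: print(k,"few",m.sum()); continue
        A=np.c_[s[m],np.ones(m.sum())]; p=np.linalg.lstsq(A,C[m,2],rcond=None)[0]
        print(fn,k,m.sum(),"z mid %.4f slope %.3f"%(p[1],p[0]))
ch=dict(point=((.618,.2744),np.radians(87.2),.035,.004),tooth=((.566,.271),np.radians(87.2),.035,.004),wedge=((.632,-.0016),np.radians(87),.04,.005),
 large=((.6147,-.225),0,.006+.01,.016),small=((.6137,-.321),0,.014,.014),large_y=((.6147,-.225),1.571,.016,.016),small_y=((.6137,-.321),1.571,.014,.014))
chk("top3.npz",ch); chk("scene3.npz",ch)
def model(fn):
    f=dict(np.load(fn)); m=blob(nonwood(f),(109,190)); r,P=rect(f,m,.1); print(fn,np.round(P.mean(0),4))
model("top0.npz"); model("top3.npz")
E
```

```text
top3.npz point 65 z mid 0.0160 slope -0.005
top3.npz tooth 66 z mid 0.0159 slope -0.012
top3.npz wedge 93 z mid 0.0256 slope -0.027
top3.npz large 123 z mid 0.0296 slope -0.031
small few 0
top3.npz large_y 123 z mid 0.0297 slope -0.049
small_y few 0
scene3.npz point 35 z mid 0.0169 slope 0.011
scene3.npz tooth 40 z mid 0.0161 slope 0.037
scene3.npz wedge 85 z mid 0.0268 slope 0.017
scene3.npz large 172 z mid 0.0298 slope 0.000
scene3.npz small 153 z mid 0.0254 slope -0.058
scene3.npz large_y 172 z mid 0.0299 slope 0.079
scene3.npz small_y 153 z mid 0.0254 slope 0.002
top0.npz [0.4462 0.4909]
top3.npz [0.4462 0.4909]
```

All heights fit, the parts are level to within the measuring noise, and the model hasn't moved. I'll hand in.

```bash
python3 -c "
from arm import *
print(st()); robot.close_job()"
```

```text
t 58.7 tcp [ 0.45 -0.15  0.35] F [-1.3  0.3 -0.3] op 1.003
the job is handed in; nothing more can be done
```

All five tools are put away and the job was handed in at about 59 s of the 118 s allowed. The job reports no verdict, so the following is what my own checks show.

**Placement:** both chisels lie side by side and lengthwise in the steel tray. The large wheel is in the left bay and the small wheel in the right bay of the plywood box. The wedge lies down in the dark-grey box. Each tool was lowered until it touched the floor (4–6 N) and then released.

**Last checks:**
- **Heights:** depth readings put the chisel tops at 16–17 mm and the wedge top at 26–27 mm, as they should be when lying on the floors. The mean heights over the tops of the wheels, about 30 mm (large) and 25 mm (small), also fit.
- **Level:** the measured slopes are small, 0.04 or less for the chisels and wedge. The wheels read up to 0.08, under the 0.1 limit. I put that down to depth noise and hub shape, since the other camera or the other direction reads lower.
- **Model:** the plaster model is in the same place in the first and last top images.

**Weaker points:**
- **Small wheel:** the arm hid it in the last top view, so only the scene camera confirmed it.
- **Large wheel, before the grasp:** the top and wrist cameras disagreed by about 4 mm in y, so I gripped along y to let the jaws centre it.

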